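# Load the LED burn-in rail and start the test

### The arm

A 6-joint arm with a two-finger parallel gripper is mounted at the origin on the work surface. World frame = base frame: x ahead of the robot, y to its left, z up, the work surface at z = 0. Lengths are in m, angles in rad, forces in N, time in s.
With the tool pointing down it reaches from about 0.375 to 0.975 m from the base axis. Payload 3.8 kg.
Tool frame: the origin (TCP) lies at the very end of the fingers, on their centre line; the grasp point (between the pads) lies 19 mm behind it; z points along the fingers, y is the line along which they close (so a half turn about z gives the same grasp; the last joint's range is limited). The gripper opens to 85 mm and grips with 20 to 120 N. Pads are 22 mm wide; open, the fingers measure 114 mm over their backs; the gripper's body (76 mm by 85 mm) begins 54 mm behind the grasp point. The pads swing forward as they close: fully open they stand 13 mm farther back than shut.
Start: joints at [-1.226, 0.264, 1.604, -0, 1.274, -0.037], TCP at [0.251, -0.626, 0.231] pointing down, gripper open.
Joint ranges: [-2.63, 2.63], [-0.94, 2.18], [0.31, 2.57], [-1.31, 4.45], [0, 2.66], [-2.55, 2.55]. Speed limits (rad/s): [2.57, 2.57, 3.14, 3.14, 3.14, 3.14].

### API

Orientations are given as a rotation vector (axis times angle).
In Python, from workcell import read_state, read_camera, calibration, finish_job gives the robot as it stands.
- The arm moves only by the tool step_arm, never from a script. Its argument "commands" is a list of rows, each an object of numbers: "fingers": the gripper's target within -1 to 1 (shut at 1, half-way at 0, fully open at -1); "dx", "dy", "dz": the shift along the tool's x, y, z in m; "roll": the turn about the tool's z in degrees. In form: [{"fingers": .., "dx": .., "dy": .., "dz": .., "roll": ..}, ...]. A call has 1 to 8 rows; each row is the pose to reach, as a shift and turn from the pose commanded when the call began, along the tool's axes at that moment; what a row does not reach only later rows make up. A row lasts 1/8 s, in which the tool goes at most 62.5 mm and 10.7 degrees, less where a joint would pass 70% of its speed; a pose out of reach is approached as far as the arm can. A call with a gripper value outside its range is refused whole. The fingers move at their own pace and stop on an object; "squeeze" is the grip in N (left out, the last holds). Time passes only in rows, so rows that repeat a pose let the fingers close. It gives the time, the measured TCP pose, the force, the opening and the grip force at its end, in the units of the state.
- read_state(): the state, without advancing time (a new reading comes with each control period).
- read_camera(name): name is "side" or "top"; returns (picture, depth): 384x512x3 uint8, blue, green, red; 384x512 float32, m along the optical axis (not along the pixel's ray), 0 where there is no reading.
- calibration(name): a dict with "intrinsics" (3x3 intrinsics, pixels), "world_to_cam" (4x4, takes a point from world to camera coordinates). Camera axes: x right, y up, looking along -z (the intrinsics and any distortion apply to the point x, -y, -z); pixel columns grow to the right and rows downward; lengths in m; the calibration is good to about 2 mm. A picture is of the moment at which its call begins. calibration takes no time and is no camera call.
- finish_job(): hands the job in; it is judged then, once.
The state is a dict: "time": time; "q": joint angles; "joint_vel": joint speeds; "joint_torque": joint torques, N m; "tool_pos": TCP position; "tcp_rot": TCP orientation; "wrist_force": force on the tool from outside, world axes, zero at the start; "torque": the same for the moment, N m; "width": opening from 0.0 (shut) to 1.0 (fully open); "grip_force": force on a finger pad.
Only numpy, scipy, OpenCV 4.12 (cv2) and the standard library are available. Lean on these libraries where they do the work, as an engineer would, in place of code of your own. Each camera call takes 0.05 s, during which the arm holds its last target. There are 200 camera calls.

### The job

Switch the burn-in supply off at its slide switch, then load every LED module that is lying out on the bench into the contact rail: in through the open end and along until the whole module is within the green-marked part. Only when all are in, slide the switch back on, then press the start button fully down and let it come up again, leaving the power on. Do not press start while the power is off, and leave the bottle, tape roll and hot-air gun where they are.

Things in the scene. Friction and masses are not known exactly. Their poses are not given: they have to be found in the camera images.
- rail: Fixed aluminium C-section rail, 236 mm long (its y), 46 mm wide, 22 mm high. Origin under the middle of its length, at bench level. Floor 6 mm thick; inside 34 mm wide, z 6 to 18 mm, under two lips (z 18 to 22) with a 16 mm slot between. Black stop closes the -y end, inner face at y = -118 mm. Modules slide freely and push one another along.
- rail_mouth (a point): Centre of the rail's open +y end, on its floor (rail y = +118 mm, z = 6 mm); axes as the rail's. From here the bare floor runs on 50 mm (to rail y = +168) as a loading tongue, between two orange guides, top at rail z = 18 mm, that open out from 34 mm apart at the mouth to about 60 mm at the tongue's end.
- rail_green_end (a point): End of the green-marked part, on top of the rail (rail y = +88 mm, z = 22 mm). The green part runs from here to the stop, 206 mm: room for five modules of 36 mm and 26 mm over.
- supply: Grey bench supply box, fixed, 130 x 170 x 55 mm (x, y, z). Origin under its centre at bench level. On its flat top at z = 55 mm: the slide switch around (x -10, y +45) mm and the green start button at (x -10, y -45) mm.
- power_ridge (a point): Top centre of the small orange ridge of the flush slide switch on the supply: the ridge is 4 mm (y) x 14 mm (x) and stands 8 mm over the box top; this point is its top. Axes as the supply's; it slides along the supply's y.
- power (a joint): Slide switch: 0 = off (ridge towards the supply's -y end, white dot), 0.010 m = on (ridge 10 mm further to the supply's +y, green dot). A detent holds it at either end: it takes about 3 N to move, and past half-way (0.005) it snaps over by itself.
- start_top (a point): Top centre of the green start button, 28 mm across, in a black housing 44 mm across and 12 mm high; the button stands 10 mm over the housing when up. Pressed straight down.
- start (a joint): Start button: 0 = up, 0.006 m = fully down; a spring of about 1.5 N at first and 5 N fully down brings it up again.
- led0_mid (a point): LED module, 120 g, heavy at the foot. Site half-way up its 64 mm height; z up; same either way round. Black foot 30 (x) x 36 (y) x 8 mm, neck 10 x 22 mm, aluminium head 26 (x) x 36 (y) mm from 24 to 64 mm over the underside: grip it across the 26 mm. Starts standing on a 4 mm mat.
- led1_mid (a point): LED module exactly like led0 (three to five modules are out; an absent one reads None). Site half-way up its 64 mm height. Home in the rail, its foot lies on the rail floor, its y lies along the rail's y and this point is 38 mm over the rail's origin, at rail y below +70 mm.
- led2_mid (a point): LED module exactly like led0 (three to five modules are out; an absent one reads None). Site half-way up its 64 mm height. Home in the rail, its foot lies on the rail floor, its y lies along the rail's y and this point is 38 mm over the rail's origin, at rail y below +70 mm.
- led3_mid (a point): LED module exactly like led0 (three to five modules are out; an absent one reads None). Site half-way up its 64 mm height. Home in the rail, its foot lies on the rail floor, its y lies along the rail's y and this point is 38 mm over the rail's origin, at rail y below +70 mm.
- led4_mid (a point): LED module exactly like led0 (three to five modules are out; an absent one reads None). Site half-way up its 64 mm height. Home in the rail, its foot lies on the rail floor, its y lies along the rail's y and this point is 38 mm over the rail's origin, at rail y below +70 mm.
- cleaner: White cleaner bottle, 64 mm across, 160 mm tall, standing; leave alone. Origin under its centre.
- tape: Yellow tape roll lying flat, 90 mm across, 25 mm high; leave alone. Origin under its centre.
- heatgun: Teal and black hot-air gun standing on its butt, 84 mm across, 245 mm tall; leave alone. Origin under its centre.
Mind the look-alikes: they are no part of the job. Leave any orange look-alike of the part that bears led3_mid alone. Of the things that look like the supply, the smaller one is meant.

How it is judged:
On the way, in this order (a step that is already met when the one before it is completed fails the run):
1. the supply is switched off (value of joint power below 0.002 m), for 0.2 s.
2. all modules are in the green part of the rail, with the power still off (y of led0_mid in the frame of rail between -0.118 and 0.073 m and x of led0_mid in the frame of rail between -0.008 and 0.008 m and z of led0_mid in the frame of rail between 0.032 and 0.045 m and angle between each of led0_mid, led1_mid, led2_mid, led3_mid, led4_mid's own z axis and vertical below 0.17 rad and y of led1_mid in the frame of rail between -0.118 and 0.073 m and x of led1_mid in the frame of rail between -0.008 and 0.008 m and z of led1_mid in the frame of rail between 0.032 and 0.045 m and y of led2_mid in the frame of rail between -0.118 and 0.073 m and x of led2_mid in the frame of rail between -0.008 and 0.008 m and z of led2_mid in the frame of rail between 0.032 and 0.045 m and y of led3_mid in the frame of rail between -0.118 and 0.073 m and x of led3_mid in the frame of rail between -0.008 and 0.008 m and z of led3_mid in the frame of rail between 0.032 and 0.045 m and y of led4_mid in the frame of rail between -0.118 and 0.073 m and x of led4_mid in the frame of rail between -0.008 and 0.008 m and z of led4_mid in the frame of rail between 0.032 and 0.045 m and value of joint power below 0.002 m), for 0.2 s.
3. the supply is switched on (value of joint power above 0.008 m), for 0.2 s.
4. the start button is fully down, with the power on (value of joint start above 0.005 m and value of joint power above 0.008 m), for 0.05 s.
5. the start button is up again (value of joint start below 0.001 m), for 0.1 s.
At the end, for the whole second after the job is handed in: Every module present stands at rest in the rail, foot on its floor, upright within 10 degrees, between the stop and the end of the green part (centre below rail y = +73 mm, at most 3 mm proud); the switch is on (over 8 of 10 mm); the start button is up (under 1 mm) (y of led0_mid in the frame of rail between -0.118 and 0.073 m and x of led0_mid in the frame of rail between -0.008 and 0.008 m and z of led0_mid in the frame of rail between 0.032 and 0.045 m and angle between each of led0_mid, led1_mid, led2_mid, led3_mid, led4_mid's own z axis and vertical below 0.17 rad and y of led1_mid in the frame of rail between -0.118 and 0.073 m and x of led1_mid in the frame of rail between -0.008 and 0.008 m and z of led1_mid in the frame of rail between 0.032 and 0.045 m and y of led2_mid in the frame of rail between -0.118 and 0.073 m and x of led2_mid in the frame of rail between -0.008 and 0.008 m and z of led2_mid in the frame of rail between 0.032 and 0.045 m and y of led3_mid in the frame of rail between -0.118 and 0.073 m and x of led3_mid in the frame of rail between -0.008 and 0.008 m and z of led3_mid in the frame of rail between 0.032 and 0.045 m and y of led4_mid in the frame of rail between -0.118 and 0.073 m and x of led4_mid in the frame of rail between -0.008 and 0.008 m and z of led4_mid in the frame of rail between 0.032 and 0.045 m and value of joint power above 0.008 m and value of joint start below 0.001 m and linear speed of each of led0, led1, led2, led3, led4 below 0.02 m/s); the robot touches nothing.
It fails at once if the start button is pressed while the power is off (value of joint start above 0.003 m and value of joint power below 0.004 m).
It fails at once if the bottle is moved more than 30 mm (distance of cleaner from where it was at the start of the episode above 0.03 m).
It fails at once if the tape roll is moved more than 30 mm (distance of tape from where it was at the start of the episode above 0.03 m).
It fails at once if the hot-air gun is moved more than 30 mm (distance of heatgun from where it was at the start of the episode above 0.03 m).
Of led0, led1, led2, led3, led4 only 3 to 5 are there at a start; the rules pass over those that are not, and their reading is None.
At some moment in a run one of led0, led1, led2, led3, led4 may be knocked a few centimetres aside while the robot is not near it.
Once in a run the grip may slacken for a moment while it holds something.
It also fails if it takes over 210 s, if anything falls off the work surface, if the arm or the gripper's body presses on something with over 40 N, if the wrist force passes 120 N, or if a joint passes its speed limit or range.

## Working session

There is one attempt and no reset: what is moved stays moved. The work goes in short steps, Python scripts to look and compute and a tool call to move; the robot and the scene stay as the last step left them, time stands still between calls to the robot, and variables do not carry over. Pictures are saved under pics/ and viewed, at most 14 in all, crops included, and the job is handed in when it is done.

Besides the shell and the picture viewer there is one more tool, called after ">>>" in YAML: its name, and indented under it one key for each argument. step_arm: Moves the arm, as the interface text tells. Its arguments: {"type":"object","properties":{"commands":{"type":"array","items":{"type":"object","properties":{"fingers":{"type":"number"},"dx":{"type":"number"},"dy":{"type":"number"},"dz":{"type":"number"},"roll":{"type":"number"}}}},"squeeze":{"type":"number"}},"required":["commands"]}

```bash
mkdir -p pics
cat > h.py <<'E'
import numpy as np, cv2
from workcell import read_state, read_camera, calibration, finish_job
from scipy.spatial.transform import Rotation as R
def snap(n):
    im,d=read_camera(n); np.savez(f'{n}.npz',im=im,d=d); return im,d
def pts(n,d):
    c=calibration(n);K=np.array(c['intrinsics']);T=np.linalg.inv(np.array(c['world_to_cam']))
    v,u=np.mgrid[:d.shape[0],:d.shape[1]]
    p=np.stack([(u-K[0,2])/K[0,0]*d,-(v-K[1,2])/K[1,1]*d,-d],-1)
    return p@T[:3,:3].T+T[:3,3]
def ray(n,u,v,z):
    c=calibration(n);K=np.array(c['intrinsics']);T=np.linalg.inv(np.array(c['world_to_cam']))
    r=T[:3,:3]@np.array([(u-K[0,2])/K[0,0],-(v-K[1,2])/K[1,1],-1]);o=T[:3,3]
    return o+r*(z-o[2])/r[2]
def proj(n,P):
    c=calibration(n);K=np.array(c['intrinsics']);W=np.array(c['world_to_cam'])
    p=W[:3,:3]@np.array(P)+W[:3,3];return K[0,0]*p[0]/-p[2]+K[0,2],-K[1,1]*p[1]/-p[2]+K[1,2]
E
python3 - <<'E'
from h import *
for n in('top','side'):
    im,d=snap(n);cv2.imwrite(f'pics/{n}0.png',cv2.resize(im,(800,600)))
    c=calibration(n);print(c); 
s=read_state();print(s)
E
```

```text
{'intrinsics': array([[363.38598649,   0.        , 256.74886157],
       [  0.        , 363.38598649, 187.03704618],
       [  0.        ,   0.        ,   1.        ]]), 'world_to_cam': array([[-0.01620148, -0.99985724,  0.00479687, -0.14685573],
       [ 0.99703922, -0.01579478,  0.07525497, -0.55413127],
       [-0.07516846,  0.00600191,  0.99715279, -1.32060775],
       [ 0.        ,  0.        ,  0.        ,  1.        ]])}
{'intrinsics': array([[482.91401992,   0.        , 249.5506432 ],
       [  0.        , 482.91401992, 187.61941057],
       [  0.        ,   0.        ,   1.        ]]), 'world_to_cam': array([[-0.95697011, -0.28950705,  0.01984628,  0.50957992],
       [ 0.18888551, -0.56952397,  0.79997795, -0.25128302],
       [-0.22029632,  0.76930366,  0.5997011 , -1.32178631],
       [ 0.        ,  0.        ,  0.        ,  1.        ]])}
{'time': 0.1, 'q': array([-1.22591173e+00,  2.64736461e-01,  1.60523750e+00,  1.49494552e-05,
        1.27368530e+00, -3.68876159e-02]), 'joint_vel': array([ 6.43946815e-04, -1.66274197e-03, -3.99592536e-03,  2.14639868e-04,
       -8.41982454e-04, -9.76706101e-05]), 'joint_torque': array([-8.27098265e-04, -5.16706860e+01, -3.68589914e+01,  3.21449261e-05,
        6.29416929e-03,  6.39587242e-06]), 'tool_pos': array([ 0.25127093, -0.62578292,  0.23004696]), 'tcp_rot': array([-3.08252440e+00, -5.95656526e-01,  4.75448656e-04]), 'wrist_force': array([ 0.37188728, -0.02949708, -1.13903941]), 'torque': array([-0.02528837,  0.03642644, -0.02209376]), 'grip_force': 0.0, 'width': 0.99829580203861}
```

View pics/top0.png

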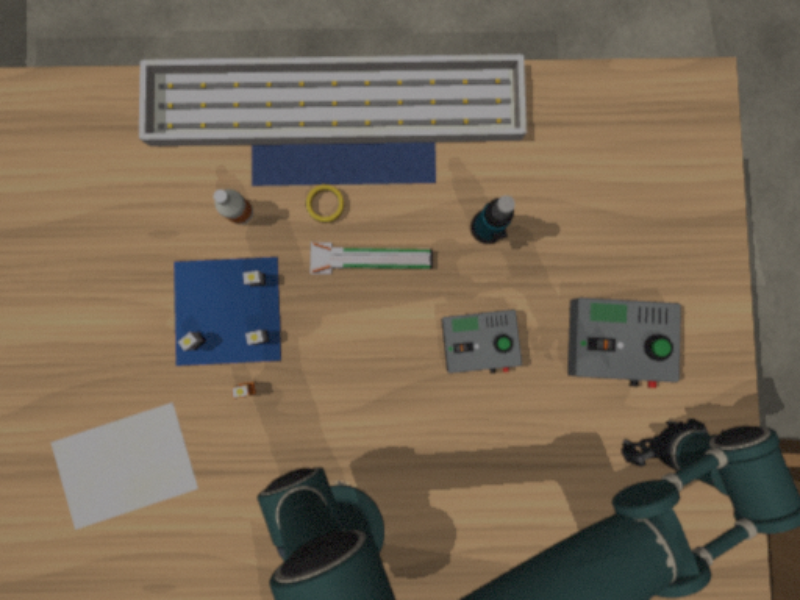

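View pics/side0.png

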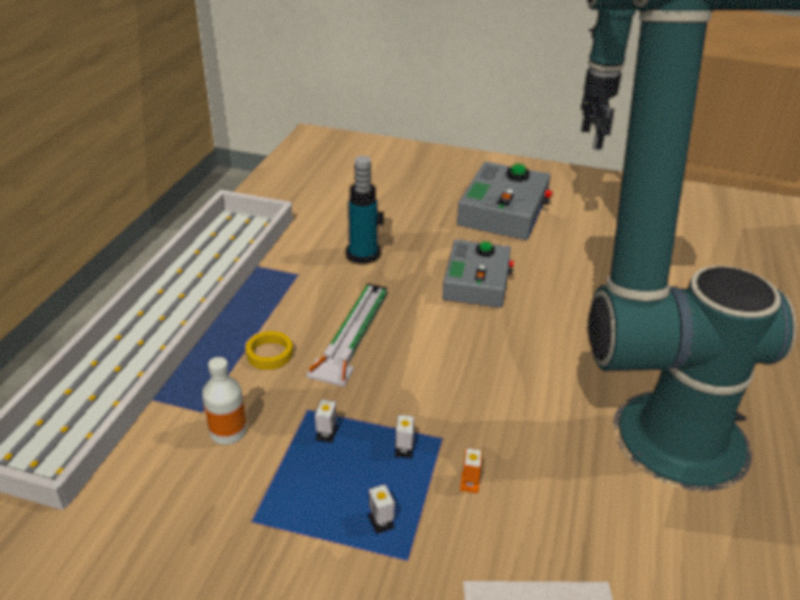

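The top view shows three modules on the mat, at about (253,278), (256,338) and (191,341). The orange look-alike is at (244,391). The rail lies at (330..432,258) with its mouth to the left. The smaller supply is at (483,341), with the switch at (463,347) and the button at (503,343).

```bash
cat > meas.py <<'E'
from h import *
f=np.load('top.npz');im,d=f['im'],f['d'];P=pts('top',d);h=cv2.cvtColor(im,cv2.COLOR_BGR2HSV)
def rect(m,name,z,amin=15):
    n,l,s,c=cv2.connectedComponentsWithStats(m.astype(np.uint8))
    for i in range(1,n):
        if s[i,4]<amin: continue
        v,u=np.nonzero(l==i)
        xy=np.array([ray('top',a,b,z)[:2] for a,b in zip(u,v)]).astype(np.float32)
        (c0,wh,a)=cv2.minAreaRect(xy*1000)
        print(name,'px',c[i].round(1),'area',s[i,4],'mean',xy.mean(0).round(4),'rect',np.round(c0,1),np.round(wh,1),round(a,1),'z',np.median(P[v,u,2]).round(4))
Z=P[...,2];X=P[...,0];Y=P[...,1]
w=(X>0.3)&(X<0.85)&(Y>-0.45)&(Y<0.35)
box=np.zeros(Z.shape,bool);box[160:265,105:190]=1
rect(box&(Z>.055)&(Z<.08),'led',.068)
box[:]=0;box[190:245,275:340]=1
rect(box&(Z>.045)&(Z<.063),'supply',.055,50)
g=box&(h[...,0]>40)&(h[...,0]<90)&(h[...,1]>120)
rect(g,'green',.077)
o=box&((h[...,0]<20)|(h[...,0]>172))&(h[...,1]>120);rect(o,'orange',.063,3)
box[:]=0;box[145:185,190:290]=1
rect(box&(Z>.012)&(Z<.035),'rail',.022,50)
rect(box&(h[...,0]>40)&(h[...,0]<90)&(h[...,1]>90),'railgreen',.022,10)
rect(box&((h[...,0]<12)|(h[...,0]>172))&(h[...,1]>90),'guides',.018,3)
E
python3 meas.py
python3 - <<'E'
from h import *
im=np.load('top.npz')['im'];a=cv2.resize(im[150:245,100:345],None,fx=3.2,fy=3.2,interpolation=cv2.INTER_CUBIC);cv2.imwrite('pics/c1.png',a)
E
```

```text
led px [160.9 177.6] area 82 mean [0.5873 0.1859] rect [587.7 187.2] [39.6 25.1] 89.1 z 0.0685
led px [119.8 218.4] area 88 mean [0.4446 0.3302] rect [444.3 329.6] [27.8 36.9] 44.9 z 0.0685
led px [162.4 215.9] area 80 mean [0.4509 0.1799] rect [451.1 179.9] [25.8 37.5] 13.1 z 0.0681
led px [153.3 250.4] area 79 mean [0.3306 0.2115] rect [330.3 211.4] [26.  37.3] 9.7 z 0.0648
supply px [306.8 218.3] area 1599 mean [ 0.4341 -0.333 ] rect [ 433.9 -336.4] [129.5 170.1] 5.0 z 0.0549
green px [321.9 219.5] area 52 mean [ 0.4293 -0.3826] rect [ 429.4 -383. ] [28.2 24.5] 89.1 z 0.0758
orange px [295.  222.3] area 6 mean [ 0.4207 -0.2893] rect [ 420.8 -289.7] [11.2  4.5] 17.2 z 0.0606
orange px [323.1 236.4] area 17 mean [ 0.3694 -0.3878] rect [ 369.1 -387.4] [14.3 10.6] 89.1 z 0.0334
rail px [241.5 165.4] area 615 mean [ 0.633  -0.1007] rect [634.7 -87.5] [282.1  67.2] 89.1 z 0.022
railgreen px [242.9 159.6] area 23 mean [ 0.6545 -0.106 ] rect [ 654.9 -108.2] [48.2  3.7] 89.1 z 0.0226
railgreen px [263.6 159.7] area 27 mean [ 0.6528 -0.1828] rect [ 653.7 -186.1] [70.5  3.7] 89.1 z 0.0196
railgreen px [246.9 170. ] area 79 mean [ 0.6154 -0.1202] rect [ 614.7 -122.4] [196.3   6.5] 87.7 z 0.0228
guides px [207.  157.7] area 7 mean [0.6643 0.0276] rect [664.4  27.2] [23.6  2.4] 70.6 z 0.0192
guides px [205.3 171.6] area 17 mean [0.6122 0.0343] rect [612.1  35.1] [ 5.1 38.6] 15.2 z 0.0148
```

View pics/c1.png

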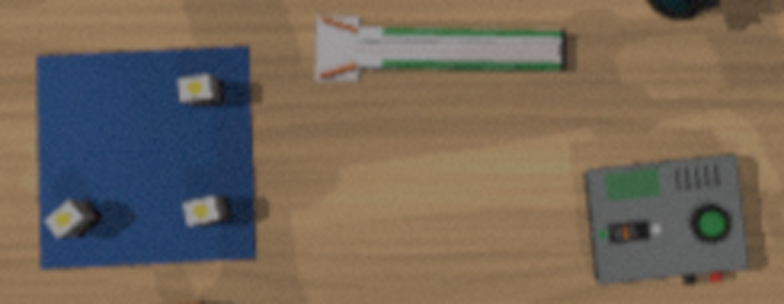

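Supply, modules and rail are all located. Next I'll fit the rail axis and module yaws more closely and work out the first move.

```bash
cat >> h.py <<'E'
def go(x,y,z,phi=None):
    s=read_state();p=np.array(s['tool_pos']);M=R.from_rotvec(s['tcp_rot']).as_matrix()
    a=np.degrees(np.arctan2(M[1,0],M[0,0]));d=M.T@(np.array([x,y,z])-p)
    r=0 if phi is None else (a-phi+180)%360-180
    print('t',round(s['time'],2),'phi',a.round(2),'pos',p.round(4),'->d',d.round(4),'roll',round(r,1),'F',np.round(s['wrist_force'],1),'w',round(s['width'],3))
E
python3 - <<'E'
from h import *
f=np.load('top.npz');im,d=f['im'],f['d'];P=pts('top',d);Z=P[...,2]
box=np.zeros(Z.shape,bool);box[145:185,222:274]=1
m=box&(Z>.012)&(Z<.035)
r=P[m]; 
L=[];
for u in range(222,274):
    v=np.nonzero(m[:,u])[0]; L.append(ray('top',u,v.mean(),.022)[:2])
L=np.array(L);k=np.polyfit(L[:,1],L[:,0],1);print('rail x=',k,'yaw deg',-np.degrees(np.arctan(k[0])))
# stop end by depth along y
m2=np.zeros(Z.shape,bool);m2[145:185,190:290]=1;m2&=(Z>.012)
u=np.nonzero(m2.any(0))[0];print('cols',u.min(),u.max(),ray('top',u.max()+.5,165,.022),ray('top',u.min()-.5,165,.006))
s=np.load('side.npz');S=pts('side',s['d'])
for n,A in(('top',P),('side',S)):
  for c in((.587,.187),(.445,.330),(.451,.180)):
    q=A[(np.hypot(A[...,0]-c[0],A[...,1]-c[1])<.04)&(A[...,2]>.064)&(A[...,2]<.075)][:,:2]
    if len(q)>5: r=cv2.minAreaRect((q*1000).astype(np.float32));print(n,len(q),q.mean(0).round(4),r)
for n,A in(('side',S),):
    q=A[(A[...,2]>.018)&(A[...,2]<.03)&(abs(A[...,0]-.633)<.04)&(A[...,1]>-.25)&(A[...,1]<.03)]
    kk=np.polyfit(q[:,1],q[:,0],1);print('side rail',kk,cv2.minAreaRect((q[:,:2]*1000).astype(np.float32)))
    q=A[(A[...,2]>.059)&(A[...,2]<.066)&(abs(A[...,0]-.42)<.02)&(abs(A[...,1]+.29)<.03)];print('ridge side',len(q),q.mean(0))
go(.42,-.255,.12,95)
E
```

```text
rail x= [0.0433992  0.63784762] yaw deg -2.485031756613837
cols 194 276 [ 0.63243386 -0.23027516  0.022     ] [0.63944479 0.07992311 0.006     ]
top 72 [0.5875 0.1869] ((587.6434936523438, 188.951416015625), (25.93101692199707, 36.78834533691406), 0.884990930557251)
top 73 [0.4451 0.331 ] ((444.7548522949219, 332.16314697265625), (27.177501678466797, 35.216949462890625), 37.575138092041016)
top 73 [0.4511 0.18  ] ((450.9770812988281, 180.7362060546875), (25.834880828857422, 36.12838363647461), 12.97494888305664)
side 105 [0.5903 0.1894] ((590.93115234375, 188.82940673828125), (25.32820701599121, 41.43781280517578), 6.927299499511719)
side 151 [0.4478 0.3339] ((448.71185302734375, 332.69171142578125), (26.201114654541016, 39.975547790527344), 40.32451248168945)
side 113 [0.4542 0.1821] ((453.88922119140625, 180.21505737304688), (25.963321685791016, 41.07632827758789), 16.18097496032715)
side rail [0.03424303 0.63972524] ((636.3310546875, -102.64320373535156), (264.7255859375, 49.4911994934082), 88.05389404296875)
ridge side 20 [ 0.42566639 -0.28960434  0.06064116]
t 0.1 phi 21.87 pos [ 0.2513 -0.6258  0.23  ] ->d [ 0.2947 -0.281   0.1107] roll -73.1 F [ 0.4 -0.  -1.1] w 0.998
```

>>> step_arm:
  commands:
    - {"fingers": 1, "dx": 0.295, "dy": -0.281, "dz": 0.08, "roll": -73}
    - {"fingers": 1, "dx": 0.295, "dy": -0.281, "dz": 0.08, "roll": -73}
    - {"fingers": 1, "dx": 0.295, "dy": -0.281, "dz": 0.08, "roll": -73}
    - {"fingers": 1, "dx": 0.295, "dy": -0.281, "dz": 0.08, "roll": -73}
    - {"fingers": 1, "dx": 0.295, "dy": -0.281, "dz": 0.08, "roll": -73}
    - {"fingers": 1, "dx": 0.295, "dy": -0.281, "dz": 0.08, "roll": -73}
    - {"fingers": 1, "dx": 0.295, "dy": -0.281, "dz": 0.11, "roll": -73}
    - {"fingers": 1, "dx": 0.295, "dy": -0.281, "dz": 0.11, "roll": -73}
  squeeze: 40

```text
time: 1.1
tool_pos: [0.4185, -0.2515, 0.1177]
tcp_rot: [-2.115, -2.313, 0.001]
wrist_force: [0.3, -0.3, 0.1]
width: 0.001
grip_force: 0.0
```

Run:
```python
from h import *
go(.4205,-.257,.0585,95)
im,d=snap('side');P=pts('side',d)
a,b=[int(x) for x in proj('side',(.42,-.28,.07))];print(a,b)
cv2.imwrite('pics/s1.png',cv2.resize(im[max(b-70,0):b+50,a-80:a+80],(800,600),interpolation=cv2.INTER_CUBIC))
```

```text
t 1.1 phi 95.12 pos [ 0.4185 -0.2515  0.1177] ->d [-0.0059  0.0018  0.0592] roll 0.1 F [ 0.3 -0.3  0.1] w 0.001
307 174
```

View pics/s1.png

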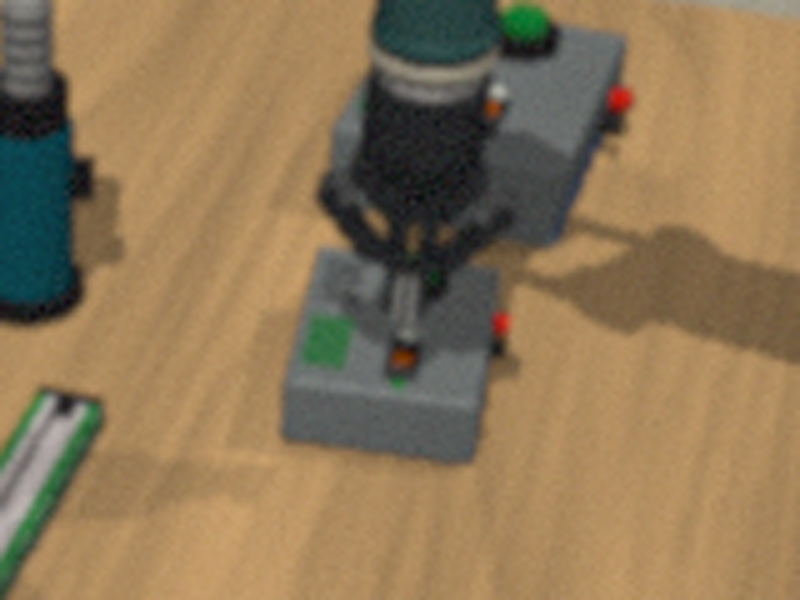

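The ridge is at (403,355), next to the green dot, and in line with the fingertips. I'll lower the tool and push it toward -y.

>>> step_arm:
  commands:
    - {"dx": -0.004, "dy": 0.002, "dz": 0.045}
    - {"dx": -0.004, "dy": 0.002, "dz": 0.059}
    - {"dx": -0.004, "dy": 0.002, "dz": 0.059}
    - {"dx": -0.012, "dy": 0.002, "dz": 0.059}
    - {"dx": -0.018, "dy": 0.002, "dz": 0.059}
    - {"dx": -0.022, "dy": 0.002, "dz": 0.059}

```text
invalid input
```

>>> step_arm:
  commands:
    - {"dx": -0.004}
    - {"dx": -0.006}
    - {"dx": -0.008}
    - {"dx": -0.008}

```text
invalid input
```

>>> step_arm:
  commands:
    - {"fingers": 1, "dx": -0.004, "dy": 0.002, "dz": 0.045, "roll": 0}
    - {"fingers": 1, "dx": -0.004, "dy": 0.002, "dz": 0.059, "roll": 0}
    - {"fingers": 1, "dx": -0.004, "dy": 0.002, "dz": 0.059, "roll": 0}
    - {"fingers": 1, "dx": -0.012, "dy": 0.002, "dz": 0.059, "roll": 0}
    - {"fingers": 1, "dx": -0.018, "dy": 0.002, "dz": 0.059, "roll": 0}
    - {"fingers": 1, "dx": -0.022, "dy": 0.002, "dz": 0.059, "roll": 0}

```text
time: 1.9
tool_pos: [0.4252, -0.2786, 0.0634]
tcp_rot: [2.124, 2.312, 0.0]
wrist_force: [-0.8, 0.5, 0.1]
width: -0.004
grip_force: 0.0
```

>>> step_arm:
  commands:
    - {"fingers": 1, "dx": -0.004, "dy": 0, "dz": 0, "roll": 0}
    - {"fingers": 1, "dx": -0.006, "dy": 0, "dz": 0, "roll": 0}
    - {"fingers": 1, "dx": -0.008, "dy": 0, "dz": 0, "roll": 0}
    - {"fingers": 1, "dx": -0.008, "dy": 0, "dz": 0, "roll": 0}

```text
time: 2.4
tool_pos: [0.4256, -0.2862, 0.0628]
tcp_rot: [2.124, 2.313, -0.001]
wrist_force: [-0.5, -1.2, 5.7]
width: -0.001
grip_force: 2.7
```

Run:
```python
from h import *
go(.4205,-.285,.0585,95)
```

```text
t 2.4 phi 94.89 pos [ 0.4256 -0.2862  0.0628] ->d [ 0.0016 -0.0049  0.0043] roll -0.1 F [-0.5 -1.2  5.7] w -0.001
```

>>> step_arm:
  commands:
    - {"fingers": 1, "dx": 0, "dy": 0, "dz": -0.012, "roll": 0}
    - {"fingers": 1, "dx": 0.025, "dy": -0.004, "dz": -0.012, "roll": 0}
    - {"fingers": 1, "dx": 0.025, "dy": -0.004, "dz": -0.012, "roll": 0}
    - {"fingers": 1, "dx": 0.025, "dy": -0.004, "dz": -0.012, "roll": 0}
    - {"fingers": 1, "dx": 0.025, "dy": -0.004, "dz": -0.012, "roll": 0}

```text
time: 3.02
tool_pos: [0.4193, -0.2614, 0.0744]
tcp_rot: [2.125, 2.313, -0.0]
wrist_force: [0.0, 0.1, 0.4]
width: -0.0
grip_force: 0.0
```

Run:
```python
from h import *
go(.4205,-.257,.059,95)
snap('side');go(.4205,-.257,.059,95)
im,d=snap('top');go(.4205,-.257,.059,95)
cv2.imwrite('pics/t1.png',cv2.resize(im[185:255,265:345],(800,600),interpolation=cv2.INTER_CUBIC))
```

```text
t 3.02 phi 94.87 pos [ 0.4193 -0.2614  0.0744] ->d [0.0043 0.0016 0.0154] roll -0.1 F [0.  0.1 0.4] w -0.0
t 3.08 phi 94.86 pos [ 0.4192 -0.2614  0.0744] ->d [0.0043 0.0016 0.0154] roll -0.1 F [-0.3  0.1 -0. ] w -0.001
t 3.12 phi 94.86 pos [ 0.4191 -0.2613  0.0743] ->d [0.0042 0.0017 0.0153] roll -0.1 F [-0.1 -1.3 -0.5] w 0.002
```

View pics/t1.png

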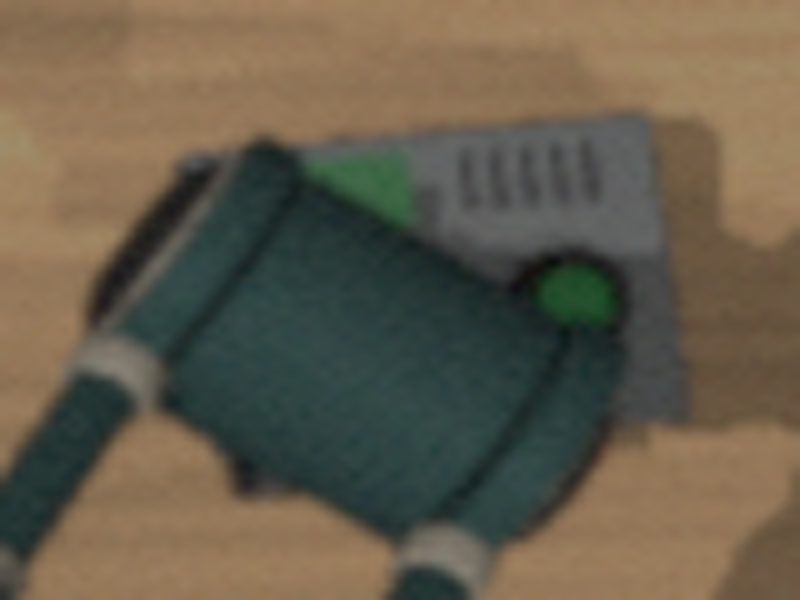

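>>> step_arm:
  commands:
    - {"fingers": 1, "dx": 0.006, "dy": 0.002, "dz": 0.006, "roll": 0}
    - {"fingers": 1, "dx": 0.006, "dy": 0.002, "dz": 0.0165, "roll": 0}
    - {"fingers": 1, "dx": 0.006, "dy": 0.002, "dz": 0.0165, "roll": 0}
    - {"fingers": 1, "dx": 0.006, "dy": 0.002, "dz": 0.0165, "roll": 0}

```text
time: 3.62
tool_pos: [0.4203, -0.2546, 0.0574]
tcp_rot: [-2.124, -2.313, 0.0]
wrist_force: [-0.9, -0.0, 0.5]
width: 0.001
grip_force: 0.0
```

>>> step_arm:
  commands:
    - {"fingers": 1, "dx": -0.008, "dy": 0, "dz": 0, "roll": 0}
    - {"fingers": 1, "dx": -0.014, "dy": 0, "dz": 0, "roll": 0}
    - {"fingers": 1, "dx": -0.02, "dy": 0, "dz": 0, "roll": 0}
    - {"fingers": 1, "dx": -0.024, "dy": 0, "dz": 0, "roll": 0}
    - {"fingers": 1, "dx": -0.024, "dy": 0, "dz": 0, "roll": 0}

```text
time: 4.25
tool_pos: [0.4226, -0.279, 0.0578]
tcp_rot: [2.125, 2.313, 0.0]
wrist_force: [-0.1, 0.0, -0.1]
width: 0.001
grip_force: 0.0
```

>>> step_arm:
  commands:
    - {"fingers": 1, "dx": -0.003, "dy": 0, "dz": 0, "roll": 0}
    - {"fingers": 1, "dx": -0.005, "dy": 0, "dz": 0, "roll": 0}
    - {"fingers": 1, "dx": -0.005, "dy": 0, "dz": 0, "roll": 0}

```text
time: 4.62
tool_pos: [0.423, -0.2837, 0.0578]
tcp_rot: [2.125, 2.314, 0.0]
wrist_force: [-0.2, -0.8, -0.6]
width: -0.001
grip_force: 0.0
```

>>> step_arm:
  commands:
    - {"fingers": 1, "dx": -0.002, "dy": 0, "dz": 0, "roll": 0}
    - {"fingers": 1, "dx": -0.004, "dy": 0, "dz": 0, "roll": 0}
    - {"fingers": 1, "dx": -0.004, "dy": 0, "dz": 0, "roll": 0}

```text
time: 5.0
tool_pos: [0.4231, -0.2867, 0.0577]
tcp_rot: [-2.124, -2.312, -0.002]
wrist_force: [0.4, 4.7, 2.2]
width: -0.0
grip_force: 2.4
```

>>> step_arm:
  commands:
    - {"fingers": 1, "dx": -0.003, "dy": 0, "dz": 0, "roll": 0}
    - {"fingers": 1, "dx": -0.006, "dy": 0, "dz": 0, "roll": 0}
    - {"fingers": 1, "dx": -0.007, "dy": 0, "dz": 0, "roll": 0}
    - {"fingers": 1, "dx": -0.007, "dy": 0, "dz": 0, "roll": 0}

```text
time: 5.5
tool_pos: [0.423, -0.2875, 0.0574]
tcp_rot: [-2.12, -2.303, -0.012]
wrist_force: [2.1, 24.9, 14.3]
width: -0.001
grip_force: 12.7
```

>>> step_arm:
  commands:
    - {"fingers": 1, "dx": 0.012, "dy": 0, "dz": 0, "roll": 0}
    - {"fingers": 1, "dx": 0.02, "dy": 0, "dz": -0.04, "roll": 0}
    - {"fingers": 1, "dx": 0.14, "dy": 0, "dz": -0.14, "roll": 0}
    - {"fingers": 1, "dx": 0.2, "dy": 0, "dz": -0.14, "roll": 0}
    - {"fingers": 1, "dx": 0.2, "dy": 0, "dz": -0.14, "roll": 0}
    - {"fingers": -1, "dx": 0.2, "dy": 0, "dz": -0.14, "roll": 0}
    - {"fingers": -1, "dx": 0.2, "dy": 0, "dz": -0.14, "roll": 0}

```text
time: 6.38
tool_pos: [0.4076, -0.095, 0.199]
tcp_rot: [2.119, 2.314, 0.001]
wrist_force: [-0.6, 0.3, -0.4]
width: 0.421
grip_force: 0.0
```

Run:
```python
from h import *
go(.451,.181,.2,103)
im,d=snap('top');im2,d2=snap('side')
a=cv2.resize(im[200:240,270:340],(790,300),interpolation=cv2.INTER_CUBIC)
u,v=map(int,proj('side',(.42,-.295,.06)))
b=cv2.resize(im2[v-15:v+15,u-35:u+35],(790,300),interpolation=cv2.INTER_CUBIC)
cv2.imwrite('pics/sw.png',np.vstack([a,b]))
P=pts('side',d2);h=cv2.cvtColor(im2,cv2.COLOR_BGR2HSV)
o=((h[...,0]<18)|(h[...,0]>172))&(h[...,1]>120)&(abs(P[...,0]-.42)<.03)&(abs(P[...,1]+.293)<.03)
print(P[o].mean(0),o.sum())
h=cv2.cvtColor(im,cv2.COLOR_BGR2HSV);o=((h[...,0]<20)|(h[...,0]>172))&(h[...,1]>120);o[:190]=0;o[245:]=0;o[:,:275]=0;o[:,340:]=0;n,l,s,c=cv2.connectedComponentsWithStats(o.astype(np.uint8));print([(q,ray('top',*q,.063)) for q in c[1:]])
```

```text
t 6.38 phi 95.04 pos [ 0.4076 -0.095   0.199 ] ->d [ 0.2711  0.0674 -0.0015] roll -8.0 F [-0.6  0.3 -0.4] w 0.421
[ 0.42185411 -0.29580339  0.06053327] 12
[(array([297.5, 221.5]), array([ 0.42345762, -0.29827892,  0.063     ])), (array([323.46153846, 236.38461538]), array([ 0.3694444 , -0.38903402,  0.063     ]))]
```

View pics/sw.png

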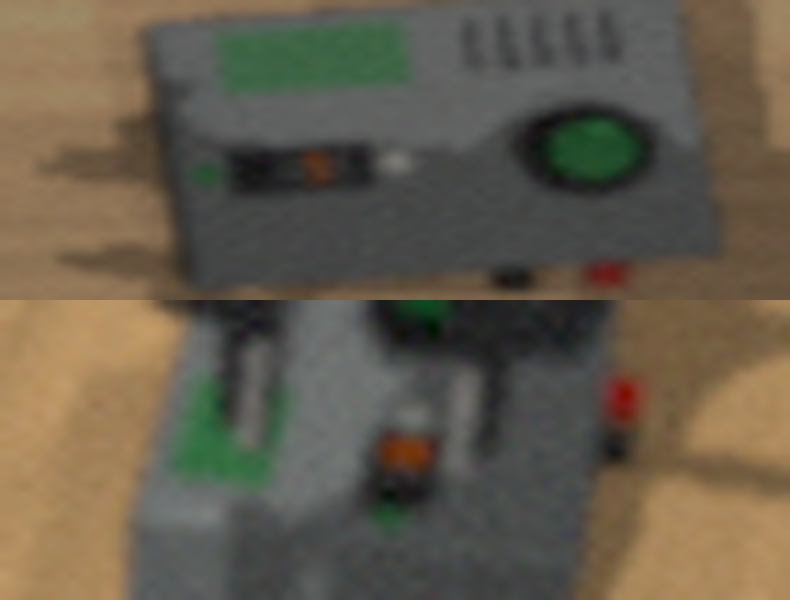

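The ridge moved from y -0.2895 to -0.298, beside the white dot, so the power is off. Now to module B.

>>> step_arm:
  commands:
    - {"fingers": -1, "dx": 0.27, "dy": 0.068, "dz": 0, "roll": -9}
    - {"fingers": -1, "dx": 0.27, "dy": 0.068, "dz": 0, "roll": -9}
    - {"fingers": -1, "dx": 0.27, "dy": 0.068, "dz": 0, "roll": -9}
    - {"fingers": -1, "dx": 0.27, "dy": 0.068, "dz": 0, "roll": -9}
    - {"fingers": -1, "dx": 0.27, "dy": 0.068, "dz": 0, "roll": -9}
    - {"fingers": -1, "dx": 0.27, "dy": 0.068, "dz": 0.05, "roll": -9}
    - {"fingers": -1, "dx": 0.27, "dy": 0.068, "dz": 0.1, "roll": -9}
    - {"fingers": -1, "dx": 0.27, "dy": 0.068, "dz": 0.1, "roll": -9}

```text
time: 7.48
tool_pos: [0.4477, 0.177, 0.0926]
tcp_rot: [-1.935, -2.468, 0.016]
wrist_force: [0.2, -0.5, -0.3]
width: 1.002
grip_force: 0.0
```

```bash
cat > leds.py <<'E'
from h import *
def leds():
    for n in('top','side'):
        im,d=snap(n);P=pts(n,d)
        m=(P[...,2]>.06)&(P[...,2]<.078)&(P[...,0]>.3)&(P[...,0]<.72)&(P[...,1]>-.26)&(P[...,1]<.45)&(im.astype(int).min(-1)>70)
        k,l,s,c=cv2.connectedComponentsWithStats(m.astype(np.uint8))
        for i in range(1,k):
            if s[i,4]<25: continue
            q=P[l==i][:,:2];r=cv2.minAreaRect((q*1000).astype(np.float32));print(n,s[i,4],q.mean(0).round(4),np.round(r[0],1),np.round(r[1],1),round(r[2],1),P[l==i][:,2].max().round(4))
E
python3 -c "
from leds import *
leds();go(.452,.181,.035,104)"
```

```text
top 69 [0.5875 0.187 ] [587.9 188. ] [27.  35.7] 11.6 0.0747
top 37 [0.4523 0.1708] [453.  171.8] [25.6 17.4] 10.9 0.0741
top 31 [0.331  0.2036] [331.8 204. ] [25.6 16.3] 16.4 0.0718
side 118 [0.5899 0.1906] [590.6 187.1] [27.1 40.6] 7.9 0.073
side 118 [0.4534 0.1837] [453.4 182.1] [26.  43.2] 15.5 0.0723
side 105 [0.333  0.2145] [333.7 213.1] [24.9 36.7] 11.0 0.0704
side 155 [0.4473 0.3353] [448.4 332.9] [25.8 39.3] 39.0 0.0727
t 7.58 phi 103.8 pos [0.4522 0.1786 0.0978] ->d [0.0024 0.0005 0.0628] roll -0.2 F [-0.2  0.5 -0.1] w 1.002
```

>>> step_arm:
  commands:
    - {"fingers": -1, "dx": 0.002, "dy": 0, "dz": 0.04, "roll": 0}
    - {"fingers": -1, "dx": 0.002, "dy": 0, "dz": 0.063, "roll": 0}
    - {"fingers": -1, "dx": 0.002, "dy": 0, "dz": 0.063, "roll": 0}
    - {"fingers": 1, "dx": 0.002, "dy": 0, "dz": 0.063, "roll": 0}
    - {"fingers": 1, "dx": 0.002, "dy": 0, "dz": 0.063, "roll": 0}
    - {"fingers": 1, "dx": 0.002, "dy": 0, "dz": 0.063, "roll": 0}
    - {"fingers": 1, "dx": 0.002, "dy": 0, "dz": 0.063, "roll": 0}
    - {"fingers": 1, "dx": 0.002, "dy": 0, "dz": 0.063, "roll": 0}
  squeeze: 50

```text
time: 8.57
tool_pos: [0.452, 0.1817, 0.0358]
tcp_rot: [1.936, 2.473, 0.002]
wrist_force: [-0.3, -0.9, 5.6]
width: 0.291
grip_force: 54.7
```

```bash
python3 -c "
from h import *
go(.644,.16,.06,88)"
```

```text
t 8.57 phi 103.88 pos [0.452  0.1817 0.0358] ->d [-0.0671  0.1812 -0.0239] roll 15.9 F [-0.3 -0.9  5.6] w 0.291
```

```bash
python3 -c "
from h import *
print(ray('top',198.75,165,.006),ray('top',211.9,165,.018),ray('top',219.7,165,.022),ray('top',274.7,165,.022))
for y in (.168,.118,0): print(y, 'x', )
"
```

```text
[0.63913908 0.06025995 0.006     ] [0.63671022 0.00958947 0.018     ] [ 0.63570684 -0.01976303  0.022     ] [ 0.63253765 -0.22359912  0.022     ]
0.168 x
0.118 x
0 x
```

>>> step_arm:
  commands:
    - {"fingers": 1, "dx": 0, "dy": 0, "dz": -0.06, "roll": 0}
    - {"fingers": 1, "dx": 0, "dy": 0, "dz": -0.08, "roll": 0}
    - {"fingers": 1, "dx": -0.067, "dy": 0.181, "dz": -0.08, "roll": 16}
    - {"fingers": 1, "dx": -0.067, "dy": 0.181, "dz": -0.08, "roll": 16}
    - {"fingers": 1, "dx": -0.067, "dy": 0.181, "dz": -0.08, "roll": 16}
    - {"fingers": 1, "dx": -0.067, "dy": 0.181, "dz": -0.08, "roll": 16}
    - {"fingers": 1, "dx": -0.067, "dy": 0.181, "dz": -0.08, "roll": 16}
    - {"fingers": 1, "dx": -0.067, "dy": 0.181, "dz": -0.08, "roll": 16}

```text
time: 9.57
tool_pos: [0.6411, 0.16, 0.1142]
tcp_rot: [-2.261, -2.18, 0.003]
wrist_force: [-0.4, -0.9, -2.2]
width: 0.294
grip_force: 53.8
```

>>> step_arm:
  commands:
    - {"fingers": 1, "dx": -0.058, "dy": 0.0, "dz": 0.04, "roll": 0}
    - {"fingers": 1, "dx": -0.058, "dy": 0.0, "dz": 0.072, "roll": 0}
    - {"fingers": 1, "dx": -0.058, "dy": 0.0, "dz": 0.072, "roll": 0}
    - {"fingers": 1, "dx": -0.058, "dy": 0.0, "dz": 0.072, "roll": 0}

```text
time: 10.07
tool_pos: [0.641, 0.1027, 0.0443]
tcp_rot: [2.261, 2.18, 0.002]
wrist_force: [2.0, -0.6, -1.4]
width: 0.297
grip_force: 53.7
```

```bash
python3 -c "
from h import *
y=.03;go(.639+.039*y,y,.039,87.8)
im,d=snap('side')
u,v=map(int,proj('side',(.64,.06,.03)))
cv2.imwrite('pics/in1.png',cv2.resize(im[v-50:v+40,u-60:u+60],(800,600),interpolation=cv2.INTER_CUBIC))"
```

```text
t 10.07 phi 87.92 pos [0.641  0.1027 0.0443] ->d [-0.0727  0.0018  0.0052] roll 0.1 F [ 2.  -0.6 -1.4] w 0.297
```

View pics/in1.png

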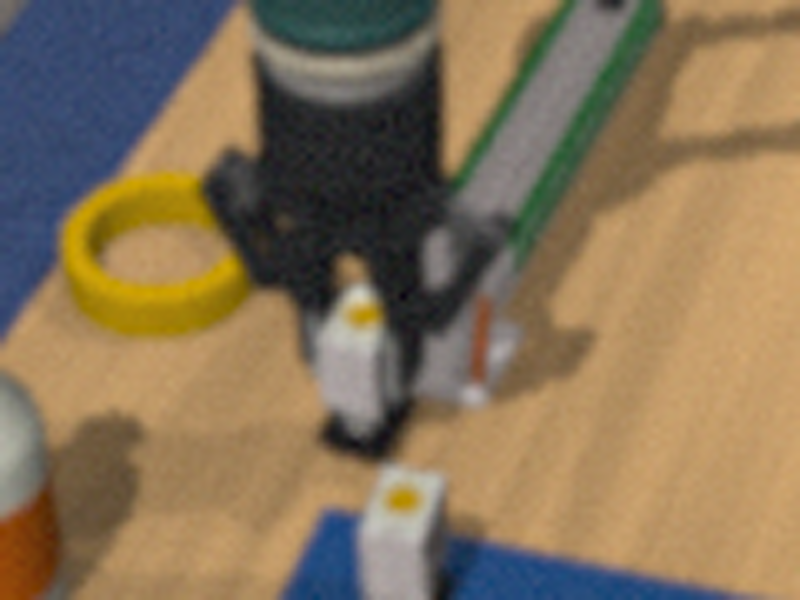

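The module is held upright just before the tongue at (360,370). Sliding it in.

>>> step_arm:
  commands:
    - {"fingers": 1, "dx": 0, "dy": 0.001, "dz": 0.005, "roll": 0}
    - {"fingers": 1, "dx": -0.03, "dy": 0.002, "dz": 0.005, "roll": 0}
    - {"fingers": 1, "dx": -0.05, "dy": 0.002, "dz": 0.005, "roll": 0}
    - {"fingers": 1, "dx": -0.07, "dy": 0.002, "dz": 0.005, "roll": 0}
    - {"fingers": 1, "dx": -0.073, "dy": 0.002, "dz": 0.005, "roll": 0}
    - {"fingers": 1, "dx": -0.073, "dy": 0.002, "dz": 0.005, "roll": 0}

```text
time: 10.88
tool_pos: [0.6402, 0.0287, 0.0378]
tcp_rot: [-2.263, -2.179, -0.001]
wrist_force: [0.1, 0.3, -1.1]
width: 0.297
grip_force: 53.7
```

>>> step_arm:
  commands:
    - {"fingers": 1, "dx": -0.01, "dy": 0, "dz": 0, "roll": 0}
    - {"fingers": 1, "dx": -0.02, "dy": 0, "dz": 0, "roll": 0}
    - {"fingers": 1, "dx": -0.03, "dy": 0, "dz": 0, "roll": 0}
    - {"fingers": 1, "dx": -0.03, "dy": 0, "dz": 0, "roll": 0}

```text
time: 11.38
tool_pos: [0.639, -0.0022, 0.0378]
tcp_rot: [2.263, 2.179, -0.0]
wrist_force: [0.1, -0.8, -1.0]
width: 0.295
grip_force: 53.9
```

```bash
python3 -c "
from h import *
y=-.10;go(.639+.039*y,y,.039,87.8)"
```

```text
t 11.38 phi 87.82 pos [ 0.639  -0.0022  0.0378] ->d [-0.0979 -0.0002 -0.0011] roll 0.0 F [ 0.1 -0.8 -1. ] w 0.295
```

>>> step_arm:
  commands:
    - {"fingers": 1, "dx": -0.03, "dy": 0, "dz": 0, "roll": 0}
    - {"fingers": 1, "dx": -0.06, "dy": 0, "dz": 0, "roll": 0}
    - {"fingers": 1, "dx": -0.09, "dy": 0, "dz": 0, "roll": 0}
    - {"fingers": 1, "dx": -0.12, "dy": 0, "dz": 0, "roll": 0}
    - {"fingers": 1, "dx": -0.15, "dy": 0, "dz": 0, "roll": 0}
    - {"fingers": 1, "dx": -0.17, "dy": 0, "dz": 0, "roll": 0}
    - {"fingers": 1, "dx": -0.17, "dy": 0, "dz": 0, "roll": 0}

```text
time: 12.25
tool_pos: [0.6328, -0.1723, 0.0379]
tcp_rot: [2.264, 2.177, 0.0]
wrist_force: [0.3, 0.8, -0.9]
width: 0.298
grip_force: 54.2
```

>>> step_arm:
  commands:
    - {"fingers": 0.2, "dx": 0, "dy": 0, "dz": 0, "roll": 0}
    - {"fingers": 0.2, "dx": 0, "dy": 0, "dz": 0, "roll": 0}
    - {"fingers": 0.2, "dx": 0, "dy": 0, "dz": 0, "roll": 0}
    - {"fingers": 0.2, "dx": 0, "dy": 0, "dz": -0.03, "roll": 0}
    - {"fingers": -1, "dx": 0, "dy": 0, "dz": -0.09, "roll": 0}
    - {"fingers": -1, "dx": 0.1, "dy": 0, "dz": -0.12, "roll": 0}
    - {"fingers": -1, "dx": 0.16, "dy": 0, "dz": -0.12, "roll": 0}
    - {"fingers": -1, "dx": 0.16, "dy": 0, "dz": -0.12, "roll": 0}

```text
time: 13.25
tool_pos: [0.6389, -0.0081, 0.159]
tcp_rot: [2.26, 2.181, 0.003]
wrist_force: [0.8, -0.4, 0.9]
width: 1.005
grip_force: 0.0
```

```bash
python3 -c "
from leds import *
leds();go(.5885,.188,.1,93)"
```

```text
top 63 [ 0.6293 -0.1739] [ 629.1 -173.7] [32.4 24.4] 89.5 0.0758
top 42 [0.588  0.1944] [587.8 193. ] [25.2 24.7] 5.8 0.0743
top 79 [0.4446 0.3305] [444.1 331.7] [27.  35.7] 37.5 0.0743
top 29 [0.3313 0.2234] [331.3 223.7] [16.1 25.1] 80.2 0.0697
side 41 [ 0.6246 -0.1674] [ 626.  -170.1] [13.9 39.9] 0.9 0.0754
side 115 [0.5899 0.1907] [590.9 188.5] [25.8 39.5] 4.2 0.0733
side 105 [0.3333 0.2147] [333.7 213.9] [25.3 35.5] 8.6 0.0711
side 153 [0.4472 0.3354] [448.3 332.3] [26.6 38.1] 38.9 0.0735
t 13.35 phi 88.15 pos [ 0.639  -0.0066  0.1589] ->d [ 0.1928 -0.0568  0.0591] roll -4.9 F [-0.7 -0.7 -0.4] w 0.999
```

>>> step_arm:
  commands:
    - {"fingers": -1, "dx": 0.193, "dy": -0.056, "dz": 0, "roll": -5}
    - {"fingers": -1, "dx": 0.193, "dy": -0.056, "dz": 0, "roll": -5}
    - {"fingers": -1, "dx": 0.193, "dy": -0.056, "dz": 0.03, "roll": -5}
    - {"fingers": -1, "dx": 0.193, "dy": -0.056, "dz": 0.06, "roll": -5}
    - {"fingers": -1, "dx": 0.193, "dy": -0.056, "dz": 0.06, "roll": -5}
    - {"fingers": -1, "dx": 0.193, "dy": -0.056, "dz": 0.06, "roll": -5}

```text
time: 14.1
tool_pos: [0.5906, 0.1829, 0.0985]
tcp_rot: [2.165, 2.276, 0.0]
wrist_force: [-0.5, -0.0, -0.7]
width: 0.996
grip_force: 0.0
```

```bash
python3 -c "
from leds import *
leds();go(.589,.188,.0355,94)"
```

```text
top 67 [ 0.6297 -0.174 ] [ 629.6 -173.7] [32.5 24.7] 88.2 0.0749
top 46 [0.5872 0.1813] [587.6 183.2] [25.3 25.7] 88.3 0.0756
top 55 [0.3306 0.2093] [330. 210.] [25.  29.3] 0.8 0.0692
side 82 [ 0.6321 -0.1683] [ 632.4 -173.3] [42.7 26.8] 85.3 0.0755
side 120 [0.59  0.191] [591.  188.5] [26.2 43.8] 3.4 0.0728
side 109 [0.3333 0.2147] [333.5 214.3] [24.9 38.6] 11.4 0.0699
side 155 [0.4472 0.3352] [448.3 332.4] [26.  39.3] 38.5 0.0732
t 14.2 phi 92.79 pos [0.5916 0.1828 0.0996] ->d [ 0.0053 -0.0026  0.0641] roll -1.2 F [ 0.6  0.2 -0.2] w 0.998
```

>>> step_arm:
  commands:
    - {"fingers": -1, "dx": 0.005, "dy": -0.003, "dz": 0.04, "roll": -1}
    - {"fingers": -1, "dx": 0.005, "dy": -0.003, "dz": 0.064, "roll": -1}
    - {"fingers": -1, "dx": 0.005, "dy": -0.003, "dz": 0.064, "roll": -1}
    - {"fingers": 1, "dx": 0.005, "dy": -0.003, "dz": 0.064, "roll": -1}
    - {"fingers": 1, "dx": 0.005, "dy": -0.003, "dz": 0.064, "roll": -1}
    - {"fingers": 1, "dx": 0.005, "dy": -0.003, "dz": 0.064, "roll": -1}
    - {"fingers": 1, "dx": 0.005, "dy": -0.003, "dz": 0.064, "roll": -1}
    - {"fingers": 1, "dx": 0.005, "dy": -0.003, "dz": 0.064, "roll": -1}

```text
time: 15.2
tool_pos: [0.5873, 0.1889, 0.0347]
tcp_rot: [2.144, 2.295, 0.002]
wrist_force: [1.4, -0.1, 4.4]
width: 0.297
grip_force: 54.9
```

```bash
python3 -c "
from h import *
go(.6425,.104,.075,87.8)"
```

```text
t 15.2 phi 93.89 pos [0.5873 0.1889 0.0347] ->d [-0.0884  0.0494 -0.0402] roll 6.1 F [ 1.4 -0.1  4.4] w 0.297
```

>>> step_arm:
  commands:
    - {"fingers": 1, "dx": 0, "dy": 0, "dz": -0.04, "roll": 0}
    - {"fingers": 1, "dx": 0, "dy": 0, "dz": -0.04, "roll": 0}
    - {"fingers": 1, "dx": -0.088, "dy": 0.049, "dz": -0.04, "roll": 6}
    - {"fingers": 1, "dx": -0.088, "dy": 0.049, "dz": -0.04, "roll": 6}
    - {"fingers": 1, "dx": -0.088, "dy": 0.049, "dz": -0.02, "roll": 6}
    - {"fingers": 1, "dx": -0.088, "dy": 0.049, "dz": -0.003, "roll": 6}
    - {"fingers": 1, "dx": -0.088, "dy": 0.049, "dz": -0.003, "roll": 6}
    - {"fingers": 1, "dx": -0.088, "dy": 0.049, "dz": -0.003, "roll": 6}

```text
time: 16.2
tool_pos: [0.6406, 0.1051, 0.0362]
tcp_rot: [-2.26, -2.181, 0.001]
wrist_force: [-1.0, 0.0, -1.0]
width: 0.297
grip_force: 54.4
```

```bash
python3 -c "
from h import *
y=.02;go(.6388+.037*y,y,.038,87.8)"
```

```text
t 16.2 phi 87.95 pos [0.6406 0.1051 0.0362] ->d [-0.085   0.002  -0.0018] roll 0.1 F [-1.  0. -1.] w 0.297
```

>>> step_arm:
  commands:
    - {"fingers": 1, "dx": 0, "dy": 0.002, "dz": -0.002, "roll": 0}
    - {"fingers": 1, "dx": 0, "dy": 0.002, "dz": -0.002, "roll": 0}
    - {"fingers": 1, "dx": -0.03, "dy": 0.002, "dz": -0.002, "roll": 0}
    - {"fingers": 1, "dx": -0.05, "dy": 0.002, "dz": -0.002, "roll": 0}
    - {"fingers": 1, "dx": -0.07, "dy": 0.002, "dz": -0.002, "roll": 0}
    - {"fingers": 1, "dx": -0.085, "dy": 0.002, "dz": -0.002, "roll": 0}
    - {"fingers": 1, "dx": -0.085, "dy": 0.002, "dz": -0.002, "roll": 0}

```text
time: 17.08
tool_pos: [0.6402, 0.0179, 0.0388]
tcp_rot: [-2.264, -2.178, -0.0]
wrist_force: [0.4, 0.1, -0.6]
width: 0.301
grip_force: 54.4
```

>>> step_arm:
  commands:
    - {"fingers": 1, "dx": -0.015, "dy": 0, "dz": 0, "roll": 0}
    - {"fingers": 1, "dx": -0.03, "dy": 0, "dz": 0, "roll": 0}
    - {"fingers": 1, "dx": -0.06, "dy": 0, "dz": 0, "roll": 0}
    - {"fingers": 1, "dx": -0.09, "dy": 0, "dz": 0, "roll": 0}
    - {"fingers": 1, "dx": -0.12, "dy": 0, "dz": 0, "roll": 0}
    - {"fingers": 1, "dx": -0.14, "dy": 0, "dz": 0, "roll": 0}
    - {"fingers": 1, "dx": -0.14, "dy": 0, "dz": 0, "roll": 0}

```text
time: 17.95
tool_pos: [0.635, -0.1223, 0.0388]
tcp_rot: [2.265, 2.177, 0.0]
wrist_force: [-0.7, 0.6, -1.7]
width: 0.3
grip_force: 54.4
```

>>> step_arm:
  commands:
    - {"fingers": 0.2, "dx": 0, "dy": 0, "dz": 0, "roll": 0}
    - {"fingers": 0.2, "dx": 0, "dy": 0, "dz": 0, "roll": 0}
    - {"fingers": 0.2, "dx": 0, "dy": 0, "dz": 0, "roll": 0}
    - {"fingers": 0.2, "dx": 0, "dy": 0, "dz": -0.03, "roll": 0}
    - {"fingers": -1, "dx": 0, "dy": 0, "dz": -0.09, "roll": 0}
    - {"fingers": -1, "dx": 0.1, "dy": 0, "dz": -0.12, "roll": 0}
    - {"fingers": -1, "dx": 0.14, "dy": 0, "dz": -0.12, "roll": 0}
    - {"fingers": -1, "dx": 0.14, "dy": 0, "dz": -0.12, "roll": 0}

```text
time: 18.95
tool_pos: [0.6407, 0.0228, 0.1603]
tcp_rot: [2.257, 2.183, 0.003]
wrist_force: [-0.8, -0.5, 0.5]
width: 1.003
grip_force: 0.0
```

```bash
python3 -c "
from leds import *
leds();go(.4465,.3325,.1,128)"
```

```text
top 67 [ 0.6318 -0.1201] [ 633.  -121.8] [35.9 26.2] 88.6 0.077
top 60 [ 0.63   -0.1739] [ 630.5 -173.8] [32.5 22.5] 89.4 0.0762
top 79 [0.4445 0.3307] [444.3 331.9] [25.2 36.4] 38.7 0.0738
side 95 [ 0.6273 -0.1429] [ 632.  -145.3] [90.1 23.5] 87.9 0.0751
side 103 [0.3332 0.2145] [333.6 213.5] [24.8 37.5] 10.0 0.0681
side 156 [0.4472 0.3353] [448.4 332.4] [26.6 41.1] 39.6 0.0724
t 19.05 phi 88.09 pos [0.6404 0.0214 0.1592] ->d [ 0.3044 -0.2042  0.0591] roll -39.9 F [0.2 0.1 0.6] w 0.998
```

>>> step_arm:
  commands:
    - {"fingers": -1, "dx": 0.304, "dy": -0.204, "dz": 0, "roll": -40}
    - {"fingers": -1, "dx": 0.304, "dy": -0.204, "dz": 0, "roll": -40}
    - {"fingers": -1, "dx": 0.304, "dy": -0.204, "dz": 0, "roll": -40}
    - {"fingers": -1, "dx": 0.304, "dy": -0.204, "dz": 0, "roll": -40}
    - {"fingers": -1, "dx": 0.304, "dy": -0.204, "dz": 0, "roll": -40}
    - {"fingers": -1, "dx": 0.304, "dy": -0.204, "dz": 0.06, "roll": -40}
    - {"fingers": -1, "dx": 0.304, "dy": -0.204, "dz": 0.06, "roll": -40}
    - {"fingers": -1, "dx": 0.304, "dy": -0.204, "dz": 0.06, "roll": -40}

```text
time: 20.05
tool_pos: [0.4469, 0.329, 0.097]
tcp_rot: [-1.379, -2.821, 0.006]
wrist_force: [0.0, 0.0, 0.6]
width: 0.996
grip_force: 0.0
```

```bash
python3 -c "
from leds import *
leds();go(.446,.3325,.0355,128.5)"
```

```text
top 69 [ 0.632 -0.12 ] [ 633.2 -121.9] [35.9 26.2] 89.2 0.0772
top 68 [ 0.6298 -0.1737] [ 629.4 -173.8] [32.3 24.4] 89.1 0.076
top 67 [0.4453 0.33  ] [445.2 330.7] [27.  31.7] 41.4 0.0755
top 67 [0.33   0.2124] [330.1 213.6] [25.1 37.1] 1.8 0.0708
side 106 [0.3331 0.2149] [333.4 214. ] [24.8 37. ] 9.4 0.0704
side 151 [0.4472 0.335 ] [447.9 332.7] [26.2 38.7] 37.9 0.0724
t 20.15 phi 127.81 pos [0.4492 0.3295 0.0994] ->d [ 0.0044 -0.0008  0.0639] roll -0.7 F [ 0.4 -0.  -0. ] w 1.0
```

>>> step_arm:
  commands:
    - {"fingers": -1, "dx": 0.004, "dy": -0.001, "dz": 0.04, "roll": -1}
    - {"fingers": -1, "dx": 0.004, "dy": -0.001, "dz": 0.064, "roll": -1}
    - {"fingers": -1, "dx": 0.004, "dy": -0.001, "dz": 0.064, "roll": -1}
    - {"fingers": 1, "dx": 0.004, "dy": -0.001, "dz": 0.064, "roll": -1}
    - {"fingers": 1, "dx": 0.004, "dy": -0.001, "dz": 0.064, "roll": -1}
    - {"fingers": 1, "dx": 0.004, "dy": -0.001, "dz": 0.064, "roll": -1}
    - {"fingers": 1, "dx": 0.004, "dy": -0.001, "dz": 0.064, "roll": -1}
    - {"fingers": 1, "dx": 0.004, "dy": -0.001, "dz": 0.064, "roll": -1}

```text
time: 21.15
tool_pos: [0.4453, 0.3337, 0.0359]
tcp_rot: [1.355, 2.833, 0.003]
wrist_force: [0.1, -1.0, 5.5]
width: 0.294
grip_force: 50.0
```

```bash
python3 -c "
from h import *
go(.6425,.12,.1,87.8)"
```

```text
t 21.15 phi 128.89 pos [0.4453 0.3337 0.0359] ->d [-0.2901  0.0195 -0.0639] roll 41.1 F [ 0.1 -1.   5.5] w 0.294
```

>>> step_arm:
  commands:
    - {"fingers": 1, "dx": 0, "dy": 0, "dz": -0.05, "roll": 0}
    - {"fingers": 1, "dx": -0.29, "dy": 0.02, "dz": -0.064, "roll": 41}
    - {"fingers": 1, "dx": -0.29, "dy": 0.02, "dz": -0.064, "roll": 41}
    - {"fingers": 1, "dx": -0.29, "dy": 0.02, "dz": -0.064, "roll": 41}
    - {"fingers": 1, "dx": -0.29, "dy": 0.02, "dz": -0.064, "roll": 41}
    - {"fingers": 1, "dx": -0.29, "dy": 0.02, "dz": -0.064, "roll": 41}
    - {"fingers": 1, "dx": -0.29, "dy": 0.02, "dz": -0.064, "roll": 41}
    - {"fingers": 1, "dx": -0.29, "dy": 0.02, "dz": -0.064, "roll": 41}

```text
time: 22.15
tool_pos: [0.6408, 0.12, 0.0977]
tcp_rot: [-2.261, -2.178, 0.003]
wrist_force: [0.1, -0.5, -1.3]
width: 0.299
grip_force: 49.7
```

```bash
python3 -c "
from h import *
go(.6425,.105,.0388,87.8)"
```

```text
t 22.15 phi 87.85 pos [0.6408 0.12   0.0977] ->d [-0.0149  0.0024  0.0589] roll 0.1 F [ 0.1 -0.5 -1.3] w 0.299
```

>>> step_arm:
  commands:
    - {"fingers": 1, "dx": -0.015, "dy": 0.002, "dz": 0.04, "roll": 0}
    - {"fingers": 1, "dx": -0.015, "dy": 0.002, "dz": 0.059, "roll": 0}
    - {"fingers": 1, "dx": -0.015, "dy": 0.002, "dz": 0.059, "roll": 0}
    - {"fingers": 1, "dx": -0.015, "dy": 0.002, "dz": 0.059, "roll": 0}

```text
time: 22.65
tool_pos: [0.6438, 0.1058, 0.0406]
tcp_rot: [2.261, 2.181, 0.002]
wrist_force: [-0.4, -0.4, -0.3]
width: 0.298
grip_force: 49.7
```

```bash
python3 -c "
from leds import *
y=.02;go(.6388+.037*y,y,.0388,87.8)
im,d=snap('side');P=pts('side',d);m=(abs(P[...,0]-.64)<.03)&(abs(P[...,1]-.105)<.04)&(P[...,2]<.09);print(np.percentile(P[m][:,2],[1,50,99]))
u,v=map(int,proj('side',(.64,.08,.03)))
cv2.imwrite('pics/in3.png',cv2.resize(im[v-50:v+40,u-60:u+60],(640,480),interpolation=cv2.INTER_CUBIC))"
```

```text
t 22.65 phi 87.93 pos [0.6438 0.1058 0.0406] ->d [-0.0859 -0.0012  0.0018] roll 0.1 F [-0.4 -0.4 -0.3] w 0.298
[-0.0034632   0.01652148  0.08789288]
```

View pics/in3.png

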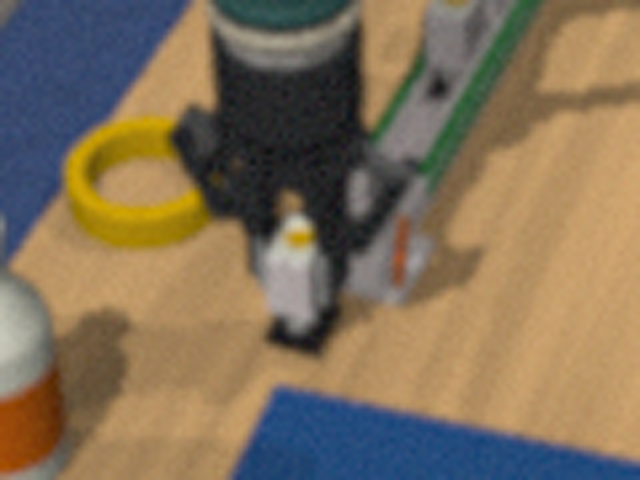

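The last module is held upright at (297,270), with the first ones in the rail behind it. Inserting.

>>> step_arm:
  commands:
    - {"fingers": 1, "dx": 0, "dy": -0.001, "dz": 0.001, "roll": 0}
    - {"fingers": 1, "dx": -0.03, "dy": -0.001, "dz": 0.001, "roll": 0}
    - {"fingers": 1, "dx": -0.05, "dy": -0.001, "dz": 0.001, "roll": 0}
    - {"fingers": 1, "dx": -0.07, "dy": -0.001, "dz": 0.001, "roll": 0}
    - {"fingers": 1, "dx": -0.085, "dy": -0.001, "dz": 0.001, "roll": 0}
    - {"fingers": 1, "dx": -0.085, "dy": -0.001, "dz": 0.001, "roll": 0}

```text
time: 23.45
tool_pos: [0.6393, 0.0186, 0.0388]
tcp_rot: [-2.264, -2.178, -0.0]
wrist_force: [-0.0, 0.8, -0.6]
width: 0.297
grip_force: 49.7
```

>>> step_arm:
  commands:
    - {"fingers": 1, "dx": -0.015, "dy": 0, "dz": 0, "roll": 0}
    - {"fingers": 1, "dx": -0.03, "dy": 0, "dz": 0, "roll": 0}
    - {"fingers": 1, "dx": -0.05, "dy": 0, "dz": 0, "roll": 0}
    - {"fingers": 1, "dx": -0.07, "dy": 0, "dz": 0, "roll": 0}
    - {"fingers": 1, "dx": -0.095, "dy": 0, "dz": 0, "roll": 0}
    - {"fingers": 1, "dx": -0.095, "dy": 0, "dz": 0, "roll": 0}

```text
time: 24.2
tool_pos: [0.6357, -0.0776, 0.0389]
tcp_rot: [2.265, 2.176, -0.0]
wrist_force: [-0.2, 0.3, -0.6]
width: 0.299
grip_force: 49.7
```

>>> step_arm:
  commands:
    - {"fingers": 0.2, "dx": 0, "dy": 0, "dz": 0, "roll": 0}
    - {"fingers": 0.2, "dx": 0, "dy": 0, "dz": 0, "roll": 0}
    - {"fingers": 0.2, "dx": 0, "dy": 0, "dz": 0, "roll": 0}
    - {"fingers": 0.2, "dx": 0, "dy": 0, "dz": -0.03, "roll": 0}
    - {"fingers": 1, "dx": 0, "dy": 0, "dz": -0.09, "roll": 0}
    - {"fingers": 1, "dx": 0, "dy": -0.1, "dz": -0.12, "roll": 0}
    - {"fingers": 1, "dx": 0, "dy": -0.18, "dz": -0.12, "roll": 0}
    - {"fingers": 1, "dx": 0, "dy": -0.18, "dz": -0.12, "roll": 0}

```text
time: 25.2
tool_pos: [0.4543, -0.0679, 0.1593]
tcp_rot: [2.261, 2.181, 0.001]
wrist_force: [0.0, 0.4, 0.7]
width: -0.004
grip_force: 0.0
```

```bash
python3 -c "
from leds import *
leds();go(.42,-.335,.12,95)
t=np.load('top.npz')['im'];s=np.load('side.npz')['im']
cv2.imwrite('pics/all.png',np.hstack([cv2.resize(t,(400,300)),cv2.resize(s,(400,300))]))
u,v=map(int,proj('side',(.635,-.1,.04)))
cv2.imwrite('pics/rail.png',np.vstack([cv2.resize(t[135:195,190:300],(600,300)),cv2.resize(s[v-45:v+45,u-90:u+90],(600,300))]))"
```

```text
top 69 [ 0.6326 -0.077 ] [633.6 -78.7] [35.4 26. ] 88.3 0.0759
top 70 [ 0.632  -0.1201] [ 633.4 -121.9] [36.  26.5] 89.8 0.0753
top 67 [ 0.6299 -0.1736] [ 629.1 -173.8] [32.5 24.2] 89.2 0.077
top 68 [0.3304 0.2131] [330.  213.9] [25.  36.1] 2.1 0.0706
side 242 [ 0.6331 -0.1199] [ 634.3 -124. ] [135.   27.8] 87.9 0.0768
side 104 [0.3331 0.2144] [333.7 213.7] [24.8 36.1] 10.9 0.0694
t 25.3 phi 87.9 pos [ 0.4493 -0.0671  0.1574] ->d [-0.2688 -0.0193  0.0374] roll -7.1 F [ 0.2 -0.  -0.8] w 0.003
```

View pics/rail.png

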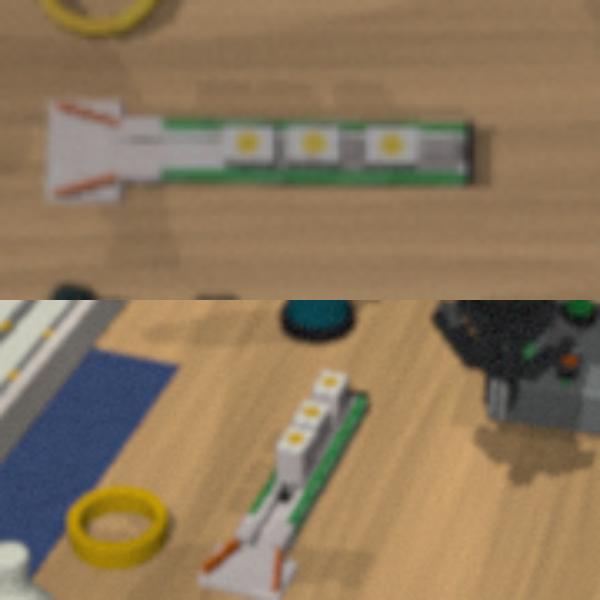

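View pics/all.png

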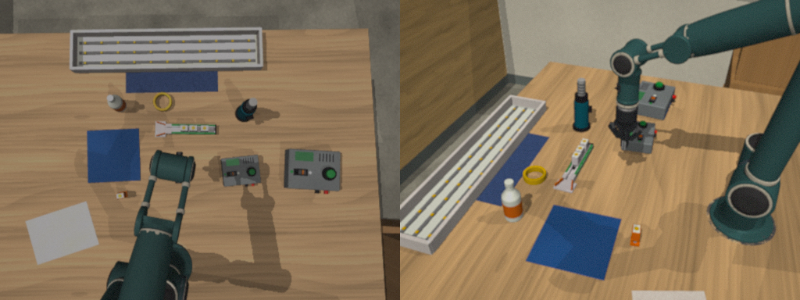

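All three modules are in the green part, at (248,144), (313,144) and (390,147) in the top crop. Only the orange look-alike is still out. Now the switch goes on, approached from the -y side.

>>> step_arm:
  commands:
    - {"fingers": 1, "dx": -0.262, "dy": -0.024, "dz": 0.02, "roll": -7}
    - {"fingers": 1, "dx": -0.262, "dy": -0.024, "dz": 0.02, "roll": -7}
    - {"fingers": 1, "dx": -0.262, "dy": -0.024, "dz": 0.02, "roll": -7}
    - {"fingers": 1, "dx": -0.262, "dy": -0.024, "dz": 0.02, "roll": -7}
    - {"fingers": 1, "dx": -0.262, "dy": -0.024, "dz": 0.04, "roll": -7}
    - {"fingers": 1, "dx": -0.262, "dy": -0.024, "dz": 0.06, "roll": -7}
    - {"fingers": 1, "dx": -0.262, "dy": -0.024, "dz": 0.06, "roll": -7}
    - {"fingers": 1, "dx": -0.262, "dy": -0.024, "dz": 0.06, "roll": -7}

```text
time: 26.3
tool_pos: [0.423, -0.3294, 0.0994]
tcp_rot: [2.124, 2.314, 0.0]
wrist_force: [1.3, -0.8, 0.2]
width: -0.004
grip_force: 0.0
```

```bash
python3 -c "
from h import *
snap('side');go(.424,-.329,.058,95)"
```

```text
t 26.35 phi 94.93 pos [ 0.4232 -0.3295  0.0998] ->d [0.0005 0.0008 0.0418] roll -0.1 F [-0.   0.5 -0.3] w 0.001
```

>>> step_arm:
  commands:
    - {"fingers": 1, "dx": 0, "dy": 0, "dz": 0.03, "roll": 0}
    - {"fingers": 1, "dx": 0, "dy": 0, "dz": 0.042, "roll": 0}
    - {"fingers": 1, "dx": 0, "dy": 0, "dz": 0.042, "roll": 0}
    - {"fingers": 1, "dx": 0.01, "dy": 0, "dz": 0.042, "roll": 0}
    - {"fingers": 1, "dx": 0.016, "dy": 0, "dz": 0.042, "roll": 0}
    - {"fingers": 1, "dx": 0.02, "dy": 0, "dz": 0.042, "roll": 0}
    - {"fingers": 1, "dx": 0.024, "dy": 0, "dz": 0.042, "roll": 0}
    - {"fingers": 1, "dx": 0.024, "dy": 0, "dz": 0.042, "roll": 0}

```text
time: 27.35
tool_pos: [0.42, -0.3048, 0.0567]
tcp_rot: [-2.124, -2.314, -0.0]
wrist_force: [-0.5, -0.3, -0.8]
width: -0.0
grip_force: 0.0
```

>>> step_arm:
  commands:
    - {"fingers": 1, "dx": 0.003, "dy": 0, "dz": 0, "roll": 0}
    - {"fingers": 1, "dx": 0.005, "dy": 0, "dz": 0, "roll": 0}
    - {"fingers": 1, "dx": 0.005, "dy": 0, "dz": 0, "roll": 0}

```text
time: 27.72
tool_pos: [0.42, -0.3025, 0.0569]
tcp_rot: [2.121, 2.312, -0.004]
wrist_force: [-0.3, -7.8, -3.6]
width: -0.001
grip_force: 3.7
```

>>> step_arm:
  commands:
    - {"fingers": 1, "dx": 0.002, "dy": 0, "dz": 0, "roll": 0}
    - {"fingers": 1, "dx": 0.002, "dy": 0, "dz": 0, "roll": 0}
    - {"fingers": 1, "dx": -0.015, "dy": 0, "dz": 0, "roll": 0}
    - {"fingers": 1, "dx": -0.015, "dy": 0, "dz": -0.05, "roll": 0}
    - {"fingers": 1, "dx": -0.085, "dy": 0.003, "dz": -0.06, "roll": 0}
    - {"fingers": 1, "dx": -0.085, "dy": 0.003, "dz": -0.06, "roll": 0}
    - {"fingers": 1, "dx": -0.085, "dy": 0.003, "dz": -0.06, "roll": 0}

```text
time: 28.6
tool_pos: [0.4296, -0.385, 0.1162]
tcp_rot: [-2.126, -2.311, -0.001]
wrist_force: [0.2, 1.0, -0.8]
width: 0.0
grip_force: 0.0
```

Run:
```python
from h import *
im,d=snap('top');im2,d2=snap('side');go(.429,-.382,.095,95)
u,v=map(int,proj('side',(.42,-.295,.06)))
b=cv2.resize(im2[v-25:v+15,u-35:u+35],(700,400),interpolation=cv2.INTER_CUBIC)
cv2.imwrite('pics/sw2.png',b)
P=pts('side',d2);h=cv2.cvtColor(im2,cv2.COLOR_BGR2HSV)
o=((h[...,0]<18)|(h[...,0]>172))&(h[...,1]>120)&(abs(P[...,0]-.42)<.03)&(abs(P[...,1]+.293)<.03)
print(P[o].mean(0),o.sum())
g=(h[...,0]>40)&(h[...,0]<85)&(h[...,1]>120)&(abs(P[...,0]-.43)<.03)&(abs(P[...,1]+.38)<.03);print('btn',P[g].mean(0),g.sum())
```

```text
t 28.7 phi 94.87 pos [ 0.429  -0.3834  0.1154] ->d [0.0013 0.0001 0.0204] roll -0.1 F [-0.8  0.8  1.2] w -0.0
[ 0.42202997 -0.29070205  0.05985852] 16
btn [ 0.42836032 -0.3752706   0.11768603] 59
```

View pics/sw2.png

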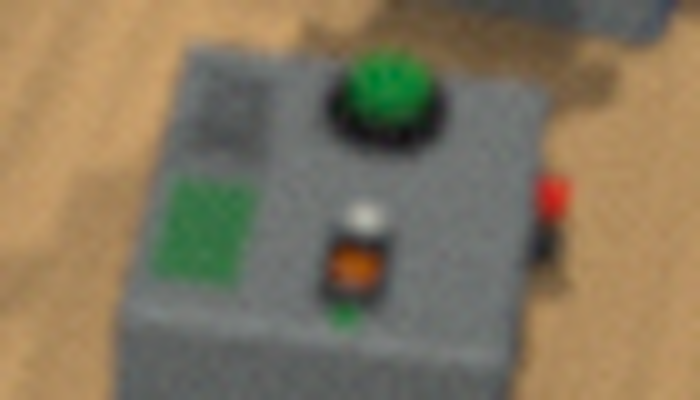

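The ridge is back beside the green dot, with the same spacing as at the start, so the power is on. Pressing start.

>>> step_arm:
  commands:
    - {"fingers": 1, "dx": 0.001, "dy": 0, "dz": 0.03, "roll": 0}
    - {"fingers": 1, "dx": 0.001, "dy": 0, "dz": 0.038, "roll": 0}
    - {"fingers": 1, "dx": 0.001, "dy": 0, "dz": 0.043, "roll": 0}
    - {"fingers": 1, "dx": 0.001, "dy": 0, "dz": 0.046, "roll": 0}
    - {"fingers": 1, "dx": 0.001, "dy": 0, "dz": 0.046, "roll": 0}
    - {"fingers": 1, "dx": 0.001, "dy": 0, "dz": 0.046, "roll": 0}

```text
time: 29.45
tool_pos: [0.4302, -0.384, 0.0716]
tcp_rot: [2.124, 2.313, 0.0]
wrist_force: [-1.3, 2.8, 4.3]
width: -0.003
grip_force: 2.2
```

>>> step_arm:
  commands:
    - {"fingers": 1, "dx": 0, "dy": 0, "dz": 0.002, "roll": 0}
    - {"fingers": 1, "dx": 0, "dy": 0, "dz": 0.003, "roll": 0}
    - {"fingers": 1, "dx": 0, "dy": 0, "dz": 0.003, "roll": 0}

```text
time: 29.82
tool_pos: [0.4305, -0.3843, 0.0708]
tcp_rot: [2.124, 2.313, 0.0]
wrist_force: [-5.9, 7.0, 18.6]
width: -0.003
grip_force: 9.5
```

Force has jumped to 18.6 N, so the button is on its bottom stop. Now releasing and withdrawing straight up.

>>> step_arm:
  commands:
    - {"fingers": 1, "dx": 0, "dy": 0, "dz": -0.01, "roll": 0}
    - {"fingers": 1, "dx": 0, "dy": 0, "dz": -0.05, "roll": 0}
    - {"fingers": 1, "dx": 0, "dy": 0, "dz": -0.1, "roll": 0}
    - {"fingers": 1, "dx": 0, "dy": 0, "dz": -0.15, "roll": 0}
    - {"fingers": 1, "dx": 0, "dy": 0, "dz": -0.15, "roll": 0}
    - {"fingers": 1, "dx": 0, "dy": 0, "dz": -0.15, "roll": 0}

```text
time: 30.58
tool_pos: [0.4299, -0.3842, 0.2176]
tcp_rot: [2.124, 2.313, -0.0]
wrist_force: [-0.8, -0.3, -0.7]
width: -0.0
grip_force: 0.0
```

Run:
```python
from leds import *
leds()
z=np.load('side.npz');im2,d2=z['im'],z['d'];P=pts('side',d2);h=cv2.cvtColor(im2,cv2.COLOR_BGR2HSV)
o=((h[...,0]<18)|(h[...,0]>172))&(h[...,1]>120)&(abs(P[...,0]-.42)<.03)&(abs(P[...,1]+.293)<.03)
print('ridge',P[o].mean(0),o.sum())
g=(h[...,0]>40)&(h[...,0]<75)&(h[...,1]>150)&(abs(P[...,0]-.43)<.025)&(abs(P[...,1]+.38)<.025)&(P[...,2]<.09);print('btn',np.percentile(P[g][:,2],[50,90]),g.sum())
```

```text
top 69 [ 0.6325 -0.0771] [633.5 -78.5] [35.5 25.5] 87.5 0.0774
top 70 [ 0.632  -0.1201] [ 633.2 -121.6] [36.1 26.2] 88.1 0.0756
top 68 [ 0.6296 -0.1737] [ 629.1 -173.8] [32.3 25. ] 89.1 0.0763
top 70 [0.33   0.2131] [330.  213.8] [36.4 25. ] 88.9 0.0707
side 242 [ 0.6333 -0.1197] [ 634.3 -124.6] [136.7  29.2] 88.9 0.0753
side 105 [0.3333 0.2145] [333.5 215.1] [24.8 38. ] 11.2 0.0688
ridge [ 0.42265588 -0.29225164  0.05867885] 17
btn [0.07318467 0.07980506] 31
```

The side-view reading of the ridge is noisy, so I'll clear the arm from the top view and confirm it before handing in.

>>> step_arm:
  commands:
    - {"fingers": 1, "dx": 0.2, "dy": 0, "dz": 0, "roll": 0}
    - {"fingers": 1, "dx": 0.28, "dy": 0, "dz": 0, "roll": 0}
    - {"fingers": 1, "dx": 0.28, "dy": 0, "dz": 0, "roll": 0}
    - {"fingers": 1, "dx": 0.28, "dy": 0, "dz": 0, "roll": 0}
    - {"fingers": 1, "dx": 0.28, "dy": 0, "dz": 0, "roll": 0}
    - {"fingers": 1, "dx": 0.28, "dy": 0, "dz": 0, "roll": 0}
    - {"fingers": 1, "dx": 0.28, "dy": 0, "dz": 0, "roll": 0}

```text
time: 31.55
tool_pos: [0.4058, -0.1052, 0.2168]
tcp_rot: [-2.124, -2.314, 0.002]
wrist_force: [0.7, 0.2, -0.6]
width: -0.002
grip_force: 0.0
```

Run:
```python
from h import *
im,d=snap('top')
h=cv2.cvtColor(im,cv2.COLOR_BGR2HSV);o=((h[...,0]<20)|(h[...,0]>172))&(h[...,1]>120);o[:190]=0;o[245:]=0;o[:,:275]=0;o[:,340:]=0;n,l,s,c=cv2.connectedComponentsWithStats(o.astype(np.uint8));print([(q,ray('top',*q,.063)) for q in c[1:]])
cv2.imwrite('pics/fin.png',cv2.resize(im[200:240,270:340],(700,400),interpolation=cv2.INTER_CUBIC))
```

```text
[(array([295. , 222.5]), array([ 0.42006562, -0.28930563,  0.063     ])), (array([323.61538462, 236.38461538]), array([ 0.3694354 , -0.38957968,  0.063     ]))]
```

View pics/fin.png

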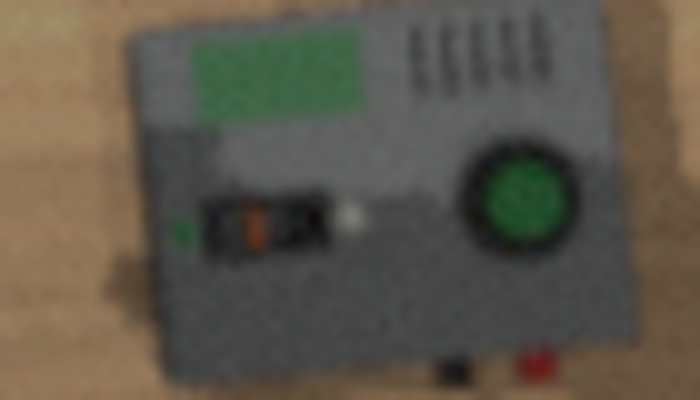

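The ridge at (257,228) is on the green-dot side, at the same pixel as at the start, so the power is on. Handing in.

```bash
python3 -c "
from workcell import finish_job
print(finish_job())"
```

```text
the job is handed in; nothing more can be done
None
```

The job is handed in: all three LED modules are in the green part of the rail, the power is back on, and the start button was pressed to its stop and released; the result came back as "None", so I have no pass or fail from the judge.

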